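# Tin as drawer stop

## Robot

A 6-joint arm with a two-finger parallel gripper is mounted at the origin on the work surface. World frame = base frame: x ahead of the robot, y to its left, z up, the work surface at z = 0. Lengths are in m, angles in rad, forces in N, time in s.
With the tool pointing down it reaches from about 0.35 to 0.925 m from the base axis. Payload 6.4 kg.
Tool frame: the origin (TCP) lies at the very end of the fingers, on their centre line; the grasp point (between the pads) lies 19 mm behind it; z points along the fingers, y is the direction in which the jaws open and shut (so a half turn about z gives the same grasp; the last joint's range is limited). The gripper opens to 94 mm and grips with 3 to 60 N. Pads are 16 mm wide; open, the fingers measure 119 mm over their backs; the gripper's body (75 mm by 177 mm) begins 78 mm behind the grasp point.
Start: joints at [-1.345, 0.245, 1.558, -0, 1.339, -0.174], TCP at [0.253, -0.599, 0.205] pointing down, gripper open.
Joint ranges: [-3.13, 3.13], [-1.02, 2.26], [0.13, 2.54], [-0.95, 4.09], [0.21, 2.88], [-2.74, 2.74]. Speed limits (rad/s): [2.57, 2.57, 3.14, 3.14, 3.14, 3.14].

## Interface

Orientations are given as a unit quaternion [w, x, y, z].
In Python, from cell import ctrl, snapshot, look_for, masks_of gives the robot as it stands. The module is installed in compiled form; this text tells all that it offers.
- The arm moves only by the tool carry_out, never from a script. Its argument "motion" is a list of rows, each an object with "offset": the shift along the tool's x, y, z in m, a list of three; "roll": the turn about the tool's z in degrees; "jaw": the gripper's target within -1 to 1 (fully open at 1, half-way at 0, shut at -1). A call has 1 to 5 rows; each row is the pose to reach, as a shift and turn from the pose measured when the call began, along the tool's axes at that moment; what a row does not reach only later rows make up. A row lasts 1/12 s, in which the tool goes at most 41.7 mm and 7.16 degrees, less where a joint would pass 70% of its speed; a pose out of reach is approached as far as the arm can. A call with a gripper value outside its range is refused whole. The fingers move at their own pace and stop on an object; "squeeze" is the grip in N (left out, the last holds). Time passes only in rows, so rows that repeat a pose let the fingers close. It gives the time, the measured TCP pose, the force and the opening at its end, in the units of the state.
- ctrl.get_obs(): the state, without advancing time (a new reading comes with each control period).
- snapshot(name): name is "side" or "top"; returns a dict with "frame" (480x640x3 uint8, red, green, blue), "K" (3x3 intrinsics, pixels), "eye" and "orientation" of the camera in the world. Camera axes: x right, y up, looking along -z (the intrinsics and any distortion apply to the point x, -y, -z); pixel columns grow to the right and rows downward; lengths in m; the calibration is good to about 2 mm. A picture is of the moment at which its call begins. There is no depth.
- ctrl.sign_off(): hands the job in, once; it reports no verdict.
Trained networks look in a picture, given as the dict that the camera call returned (one of the last four; its "shot" number tells which), for a name from the list of things; names that differ only in an ending like _2 or _b are one class to them, and where a whole thing is asked for, a point or a joint stands for the part that bears it (a point fixed in the world has none). Each returns a list of dicts, best first, with "confidence" (0 to 1); they miss things now and then, are a little off and sometimes report something else, mostly with a low value. They report only what shows in the picture. A call takes as long as a camera call. They do not tell look-alikes from the thing itself.
- look_for(picture, query): "at" ([x, y, z] in m, in world coordinates, good to about 4 mm: the middle of the surface that is visible of it).
- masks_of(picture, query): "mask" (480x640 bool, what is visible of it).
The state is a dict: "t": time; "qpos": joint angles; "dq": joint speeds; "effort": joint torques, N m; "ee_pos": TCP position; "tool_rot": TCP orientation; "contact_force": force on the tool from outside, world axes, zero at the start; "torque": the same for the moment, N m; "opening": opening from 0.0 (shut) to 1.0 (fully open).
Only numpy, scipy, OpenCV 4.12 (cv2) and the standard library are available. Lean on these libraries where they do the work, as an engineer would, in place of code of your own. Each camera call takes 0.05 s, during which the arm holds its last target.

## Task

The shallow top drawer of the white unit creeps open whenever the washing machine runs. Push it fully shut and slide the oblong metal tin along the counter until one of its long sides stands flat against the drawer front, centred on it, so that it blocks the drawer; the tin may do the pushing. Only push: do not lift or tip the tin, and leave the cup, duck, maraca and block where they are.

Things in the scene. Friction and masses are not known exactly. Their poses are not given: they have to be found in the camera images.
- unit: White plastic two-drawer unit fixed to the granite counter: 280 mm wide (y), 210 mm deep (x), 94 mm high. Origin on the counter under the middle of its flat front face; its x axis points from the front face to the back, its y axis along the front, z up. The front face lies in the plane x = 0 of this frame; the lower drawer is a dummy whose front (0 to 44 mm high) lies in that plane.
- drawer (a joint): Shallow top drawer: 0 m when fully shut (its front is then flush with the unit's front face), growing as it slides out along the unit's -x; most 0.12 m. It starts part open, slides with about 1 N of friction and stays where it is left.
- drawer_face (a point): Middle of the top drawer's flat front, marked by a 22 mm grey disc. The front is 266 mm wide, spans 46 to 86 mm above the counter, this point lies at 66 mm; the point moves with the drawer.
- tin: Plain closed metal tin, a box 120 mm long (its y axis), 75 mm deep (its x axis), 75 mm high, about 0.5 kg, loose, standing on the counter in front of the unit on the left or the right. Origin at the centre of its underside. Pushed low down (under 45 mm) it slides and does not tip.
- cup: Bystander: stainless steel measuring cup, 68 mm across, 50 mm high, flat handle reaching 107 mm from its centre along its -x at 48 mm height. Origin at the centre of its underside. Stands on the other side from the tin, in front of the unit.
- duck: Bystander: yellow rubber duck, about 80 mm long and 80 mm high, on the counter left of the unit. Origin at the centre of its underside.
- maraca: Bystander: blue plastic maraca lying on the counter right of the unit, 210 mm long along its x axis (head to +x, from -113 to +95 mm), head 60 mm across. Origin on the counter below it.
- block: Bystander: wooden block painted orange, 50 x 50 x 40 mm high, on top of the drawer unit. Origin at the centre of its underside.
Not all that is in view belongs to the job. Of the things shaped like the tin, the metal one is meant.

How it is judged:
By the outcome, as a careful person would: the job done as asked, in the order asked, and still so for the second after the job is handed in, with the robot touching nothing.
It also fails if it takes over 61 s, if anything falls off the work surface, if the arm or the gripper's body presses on something with over 40 N, if the wrist force passes 120 N, or if a joint passes its speed limit or range.

## Working session

There is one attempt and no reset: what is moved stays moved. The work goes in short steps, Python scripts to look and compute and a tool call to move; the robot and the scene stay as the last step left them, time stands still between calls to the robot, and variables do not carry over. Pictures are saved under pics/ and viewed, and the job is handed in when it is done.

Besides the shell and the picture viewer there is one more tool, called as name([rows], argument=value, ...), one row to a line, values as JSON. carry_out: Moves the arm, as the interface text tells. Its arguments: {"type":"object","properties":{"motion":{"type":"array"},"squeeze":{"type":"number"}},"required":["motion"]}

```bash
mkdir -p pics
python3 - <<'E'
from cell import ctrl,snapshot,look_for,masks_of
import cv2,numpy as np
o=ctrl.get_obs();print({k:np.round(v,3).tolist() for k,v in o.items()})
for n in("side","top"):
    s=snapshot(n);cv2.imwrite(f"pics/{n}0.png",s["frame"][:,:,::-1])
    print(n,s["K"],s["eye"],s["orientation"],[k for k in s])
    for q in("unit","drawer","drawer_face","tin","cup","duck","maraca","block"):
        for r in look_for(s,q)[:3]:print(n,q,np.round(r["at"],3),round(r["confidence"],2))
E
```

```text
{'t': 0.0, 'qpos': [-1.345, 0.246, 1.559, -0.0, 1.339, -0.174], 'dq': [-0.0, 0.001, -0.0, -0.001, 0.001, -0.001], 'effort': [-0.002, -41.583, -31.46, 0.068, 0.033, -0.0], 'ee_pos': [0.253, -0.598, 0.204], 'tool_rot': [-0.001, 0.98, 0.199, -0.0], 'contact_force': [0.425, -0.002, -0.391], 'torque': [0.027, 0.041, -0.003], 'opening': 0.998}
side [[450.70616602   0.         316.28595997]
 [  0.         450.70616602 240.61256746]
 [  0.           0.           1.        ]] [0.25797131 0.54326419 0.70710525] [-0.16760798 -0.07969711  0.38666387  0.90335319] ['frame', 'K', 'eye', 'orientation', 'shot']
side unit [0.733 0.058 0.094] 0.82
side drawer [0.648 0.025 0.058] 0.66
side drawer [0.678 0.3   0.04 ] 0.52
side drawer_face [0.651 0.026 0.056] 0.85
side tin [ 0.424 -0.175  0.076] 0.9
side tin [ 0.324 -0.26   0.068] 0.9
side tin [ 0.421 -0.414  0.06 ] 0.61
side cup [0.432 0.175 0.034] 0.95
side duck [0.678 0.298 0.037] 0.95
side block [ 0.705 -0.     0.131] 0.61
top [[451.01477452   0.         318.64442665]
 [  0.         451.01477452 239.88479452]
 [  0.           0.           1.        ]] [ 0.41488025 -0.0382623   1.08738089] [-0.70434648 -0.02931537  0.04698359  0.70769286] ['frame', 'K', 'eye', 'orientation', 'shot']
top unit [0.749 0.01  0.097] 0.84
top unit [0.649 0.006 0.051] 0.3
top drawer [0.644 0.014 0.049] 0.58
top drawer_face [0.648 0.011 0.051] 0.68
top drawer_face [ 0.708 -0.362  0.028] 0.35
top tin [ 0.423 -0.431  0.074] 0.95
top tin [ 0.28  -0.264  0.078] 0.88
top tin [ 0.704 -0.362  0.031] 0.69
top cup [0.427 0.184 0.019] 0.68
top cup [ 0.432 -0.206  0.082] 0.62
top duck [0.692 0.284 0.047] 0.6
top duck [0.428 0.185 0.02 ] 0.2
top maraca [ 0.707 -0.364  0.031] 0.97
top block [ 0.709 -0.013  0.138] 0.69
```

View pics/side0.png

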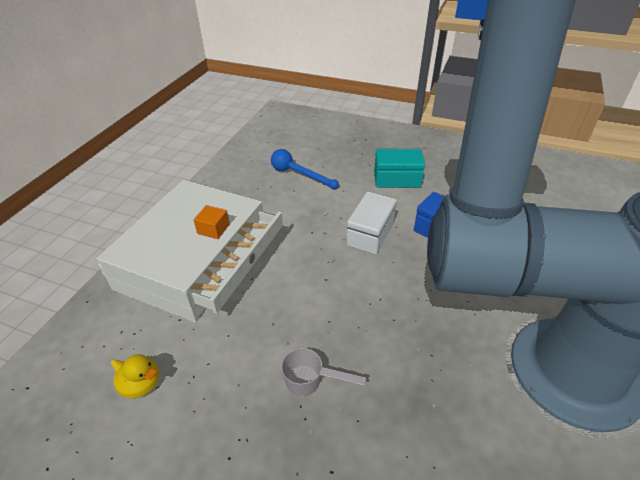

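View pics/top0.png

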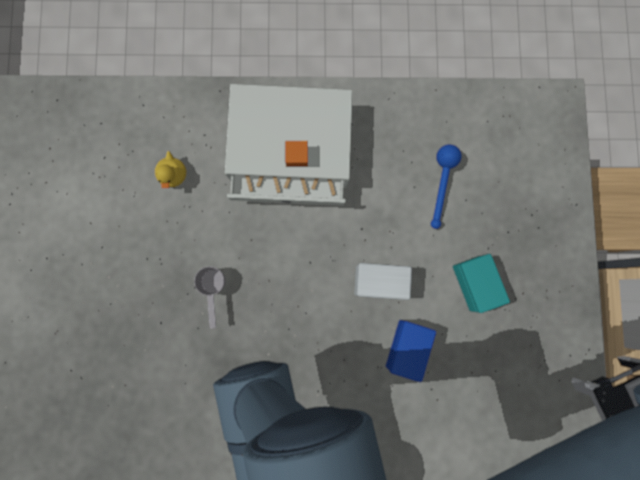

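The overhead view shows the metal tin at about (384,281), with blue (411,350) and teal (481,283) look-alikes. The unit's top front edge is near row 177, the drawer front is near row 198, and the cup is at (210,281). Next I measure poses.

```bash
cat > h.py <<'E'
from cell import ctrl,snapshot,look_for,masks_of
import cv2,numpy as np
from scipy.spatial.transform import Rotation as R
from scipy.optimize import least_squares
def Rm(s):
    q=s["orientation"];return R.from_quat([q[1],q[2],q[3],q[0]]).as_matrix()
def ray(s,uv,z):
    uv=np.atleast_2d(uv).astype(float);K=s["K"]
    d=np.c_[(uv[:,0]-K[0,2])/K[0,0],-(uv[:,1]-K[1,2])/K[1,1],-np.ones(len(uv))]@Rm(s).T
    return s["eye"]+d*((z-s["eye"][2])/d[:,2])[:,None]
def proj(s,P):
    c=(np.atleast_2d(P)-s["eye"])@Rm(s);K=s["K"]
    return np.c_[K[0,2]+K[0,0]*c[:,0]/-c[:,2],K[1,2]-K[1,1]*c[:,1]/-c[:,2]]
def box(x,y,th,lx,ly,h,cx=0.):
    c,s_=np.cos(th),np.sin(th)
    return np.array([[x+c*(a+cx)-s_*b,y+s_*(a+cx)+c*b,z] for a in(-lx/2,lx/2) for b in(-ly/2,ly/2) for z in(0,h)])
def sdf(s,mask,p0,dims,cx=0.):
    "fit a box silhouette to a mask contour"
    m=mask.astype(np.uint8);cs,_=cv2.findContours(m,cv2.RETR_EXTERNAL,cv2.CHAIN_APPROX_NONE)
    pts=max(cs,key=cv2.contourArea)[:,0].astype(np.float32)
    def f(p):
        h=cv2.convexHull(proj(s,box(*p,*dims,cx)).astype(np.float32))
        return [cv2.pointPolygonTest(h,(float(a),float(b)),True)-0.5 for a,b in pts]
    r=least_squares(f,p0,diff_step=1e-3,loss="soft_l1",x_scale=[.01,.01,.05])
    return r.x,np.sqrt(np.mean(np.square(f(r.x))))
def tinmask(s):
    "near-grey bright blob of the mask closest in colour to neutral"
    return [(r,round(r["confidence"],2),s["frame"][r["mask"]].mean(0).round()) for r in masks_of(s,"tin")]
E
python3 - <<'E'
from h import *
s=snapshot("top")
for r,c,col in tinmask(s):
    ys,xs=np.nonzero(r["mask"]);print("tin",c,col,xs.mean().round(1),ys.mean().round(1),len(xs))
    if col.max()-col.min()<25: print(sdf(s,r["mask"],[.43,-.19,0.],(.075,.12,.075)))
for q in("unit","drawer","drawer_face","cup"):
    for r in masks_of(s,q)[:2]:
        m=r["mask"];ys,xs=np.nonzero(m);print(q,r["confidence"],xs.min(),xs.max(),ys.min(),ys.max(),len(xs))
        print(cv2.minAreaRect(np.c_[xs,ys].astype(np.float32)))
# unit top plane via brightness: corner guesses
f=s["frame"]; cv2.imwrite("pics/crop1.png",cv2.resize(f[70:330,190:450,::-1],None,fx=2.3,fy=2.3,interpolation=cv2.INTER_CUBIC))
E
```

```text
tin 0.98 [170. 176. 177.] 382.3 280.6 1848
(array([ 0.4325261 , -0.20984273,  0.        ]), np.float64(1.0381654560830995))
tin 0.66 [ 49. 124. 124.] 480.4 283.1 2284
tin 0.6 [ 33.  60. 116.] 410.1 350.3 2154
unit 0.95 225 352 84 204 13622
((288.0689697265625, 143.8275909423828), (124.7805404663086, 116.9521484375), 2.361374855041504)
drawer 0.62 227 343 173 204 3002
((285.5137939453125, 189.14910888671875), (116.2093276977539, 27.694490432739258), 3.1449575424194336)
drawer_face 0.83 227 344 174 204 2977
((285.88995361328125, 188.6412353515625), (117.23161315917969, 26.934959411621094), 2.385944128036499)
drawer_face 0.58 155 186 151 187 827
((169.37930297851562, 172.5517120361328), (31.475006103515625, 32.884334564208984), 40.23635482788086)
cup 0.74 193 224 265 327 959
((205.61407470703125, 295.14703369140625), (31.56551742553711, 60.34373474121094), 12.380756378173828)
```

View pics/crop1.png

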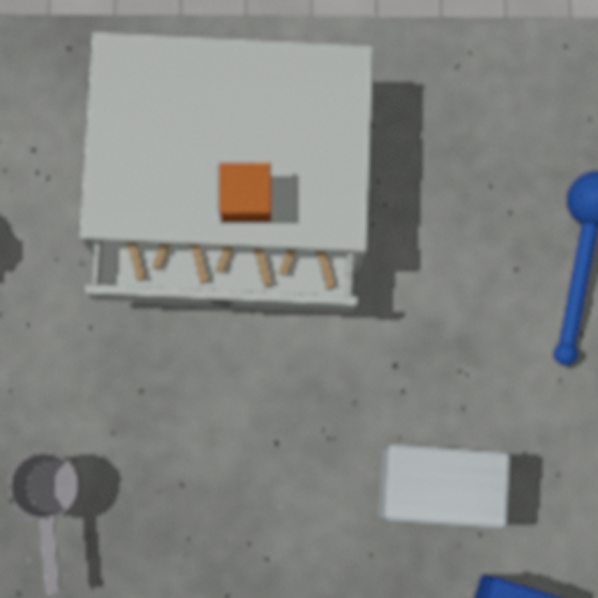

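```bash
cat >> h.py <<'E'
from scipy.optimize import minimize
def fitbox(s,mask,p0,dims,cx=0.):
    m=mask.astype(np.uint8);cs,_=cv2.findContours(m,cv2.RETR_EXTERNAL,cv2.CHAIN_APPROX_NONE)
    pts=max(cs,key=cv2.contourArea)[:,0]
    def f(p):
        h=cv2.convexHull(proj(s,box(*p,*dims,cx)).astype(np.float32))
        d=np.array([cv2.pointPolygonTest(h,(float(a),float(b)),True)-0.5 for a,b in pts])
        return np.mean(np.sqrt(1+d*d)-1)
    p0=np.array(p0)
    r=minimize(f,p0,method="Nelder-Mead",options=dict(initial_simplex=np.vstack([p0,p0+[.01,0,0],p0+[0,.01,0],p0+[0,0,.08]]),xatol=1e-4,fatol=1e-5))
    return r.x,r.fun
def tinpose(s,p0):
    f=s["frame"].astype(int)
    best=[x for x in tinmask(s) if x[2].max()-x[2].min()<25]
    return [fitbox(s,x[0]["mask"],p0,(.075,.12,.075)) for x in best]
def cornersub(s,pts):
    g=cv2.cvtColor(s["frame"],cv2.COLOR_RGB2GRAY)
    return cv2.cornerSubPix(g,np.array(pts,np.float32).reshape(-1,1,2),(3,3),(-1,-1),(3,30,.01))[:,0]
E
python3 - <<'E'
from h import *
s=snapshot("top")
for x in tinpose(s,[.432,-.2,0.]):print("tin",x)
o=np.array([190,70])
C=np.array([(94,33),(372,45),(80,238),(366,250)])/2.3+o
c2=cornersub(s,C);print(np.round(C,1).tolist(),np.round(c2,1).tolist())
for c in(C,c2):
    P=ray(s,c,.094)[:,:2];print(np.round(P,4).tolist())
    print("w",np.linalg.norm(P[0]-P[1]),np.linalg.norm(P[2]-P[3]),"d",np.linalg.norm(P[0]-P[2]),np.linalg.norm(P[1]-P[3]))
    M=np.array([(.21,.14),(.21,-.14),(0,.14),(0,-.14)])
    a=M-M.mean(0);b=P-P.mean(0);th=np.arctan2((a[:,0]*b[:,1]-a[:,1]*b[:,0]).sum(),(a*b).sum())
    Rr=np.array([[np.cos(th),-np.sin(th)],[np.sin(th),np.cos(th)]])
    t=P.mean(0)-Rr@M.mean(0);print("unit",t,np.degrees(th),"res",np.abs(P-(M@Rr.T+t)).max())
D=np.array([(87,291),(357,303)])/2.3+o
P=ray(s,D,.086)[:,:2];print("drawer in unit",(P-t)@Rr)
T=np.array([(388,446),(508,452),(384,518),(504,527)])/2.3+o
c=cornersub(s,T);Q=ray(s,c,.075);print("tin corners",np.round(Q,4).tolist(),Q.mean(0))
s=snapshot("side")
for x in tinpose(s,[.432,-.2,0.]):print("tin side",x)
f=s["frame"];cv2.imwrite("pics/crop2.png",cv2.resize(f[130:320,90:420,::-1],None,fx=2.4,fy=2.4,interpolation=cv2.INTER_CUBIC))
E
```

```text
tin (array([ 0.43220802, -0.21035927, -0.07773549]), np.float64(0.07487555257127186))
[[230.9, 84.3], [351.7, 89.6], [224.8, 173.5], [349.1, 178.7]] [[229.6999969482422, 83.80000305175781], [351.29998779296875, 89.9000015258789], [225.3000030517578, 173.39999389648438], [348.70001220703125, 178.5]]
[[0.8816, 0.1355], [0.8705, -0.1418], [0.6729, 0.146], [0.6609, -0.133]]
w 0.2775488721192301 0.2792414111240598 d 0.20896797540428835 0.20979281496110944
unit [0.66657738 0.00617397] -2.462745624880714 res 0.0015209852320082762
[[0.8828, 0.1383], [0.8697, -0.1408], [0.6731, 0.1448], [0.6615, -0.132]]
w 0.27941265992058556 0.2770033287743942 d 0.20974844732894993 0.20836177435476047
unit [0.66685569 0.00691547] -2.387853914354945 res 0.002042734521315648
drawer in unit [[-0.0503175   0.13090559]
 [-0.05153806 -0.13338139]]
tin corners [[0.4719, -0.1554, 0.075], [0.4603, -0.2713, 0.075], [0.4008, -0.1491, 0.075], [0.3951, -0.2667, 0.075]] [ 0.43200556 -0.2106444   0.075     ]
tin side (array([ 0.43060574, -0.2125344 , -0.03598923]), np.float64(0.3491512251200365))
```

View pics/crop2.png

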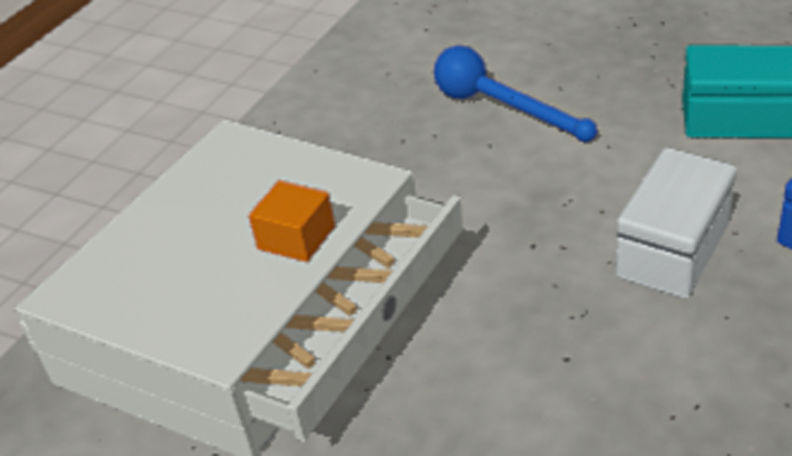

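Unit origin is at about (0.667, 0.0065) with yaw -2.4°, and the drawer is open about 51 mm. The tin is at (0.432, -0.211) with yaw about -4°. First I go to the tin's right short side with the jaw along the unit's x, then push it left.

carry_out([
  {"offset": [0.028, -0.021, 0], "roll": -6.5, "jaw": 0},
  {"offset": [0.056, -0.042, 0], "roll": -13, "jaw": 0},
  {"offset": [0.084, -0.063, 0], "roll": -19.5, "jaw": 0},
  {"offset": [0.112, -0.084, 0], "roll": -26, "jaw": 0},
  {"offset": [0.14, -0.105, 0], "roll": -32.5, "jaw": 0},
])

```text
t: 1.82
ee_pos: [0.3416, -0.4461, 0.2055]
tool_rot: [0.0, 0.884, 0.467, 0.0]
contact_force: [0.5, -0.6, 0.7]
opening: 0.683
```

```bash
cat >> h.py <<'E'
U0=np.array([.6667,.0065]);UA=-2.42
def tool():
    o=ctrl.get_obs();q=o["tool_rot"];M=R.from_quat([q[1],q[2],q[3],q[0]]).as_matrix();return o,M
def go(ux,uy,z,jawang):
    "needed offset/roll to reach unit-frame (ux,uy), height z, tool y at world angle jawang deg"
    o,M=tool();a=np.radians(UA)
    p=np.array([U0[0]+np.cos(a)*ux-np.sin(a)*uy,U0[1]+np.sin(a)*ux+np.cos(a)*uy,z])
    off=M.T@(p-o["ee_pos"]);cur=np.degrees(np.arctan2(M[1,1],M[0,1]))
    roll=-((jawang-cur+90)%180-90)
    e=o["ee_pos"][:2]-U0
    print("t",round(o["t"],2),"ee",np.round(o["ee_pos"],4),"unit",np.round([np.cos(a)*e[0]+np.sin(a)*e[1],-np.sin(a)*e[0]+np.cos(a)*e[1]],4),"F",np.round(o["contact_force"],1),"op",round(float(o["opening"]),2),"jawang",round(cur,2),"q6",round(o["qpos"][5],2),"tz",np.round(M[:,2],3))
    print("offset",np.round(off,4),"roll",round(roll,2))
E
python3 -c "
from h import *
go(-.2253,-.315,.1,-2.42)"
```

```text
t 1.82 ee [ 0.3416 -0.4461  0.2055] unit [-0.3057 -0.4659] F [ 0.5 -0.6  0.7] op 0.68 jawang -34.3 q6 -0.52 tz [ 0. -0. -1.]
offset [ 0.1706 -0.0115  0.1055] roll -31.88
```

carry_out([
  {"offset": [0.034, -0.002, 0], "roll": -6.4, "jaw": 0},
  {"offset": [0.068, -0.005, 0], "roll": -12.8, "jaw": 0},
  {"offset": [0.102, -0.007, 0], "roll": -19.1, "jaw": 0},
  {"offset": [0.136, -0.009, 0], "roll": -25.5, "jaw": 0},
  {"offset": [0.171, -0.011, 0.02], "roll": -31.9, "jaw": 0},
])

```text
t: 2.23
ee_pos: [0.4314, -0.2993, 0.1896]
tool_rot: [0.004, 0.72, 0.694, -0.0]
contact_force: [1.1, 0.1, 1.0]
opening: 0.497
```

```bash
python3 -c "
from h import *
go(-.2253,-.318,.02,-2.42)
s=snapshot('side');cv2.imwrite('pics/side1.png',s['frame'][:,:,::-1])"
```

```text
t 2.23 ee [ 0.4314 -0.2993  0.1896] unit [-0.2222 -0.3154] F [1.1 0.1 1. ] op 0.5 jawang -2.1 q6 -0.79 tz [ 0.006 -0.006 -1.   ]
offset [-0.0015 -0.0042  0.1696] roll 0.32
```

View pics/side1.png

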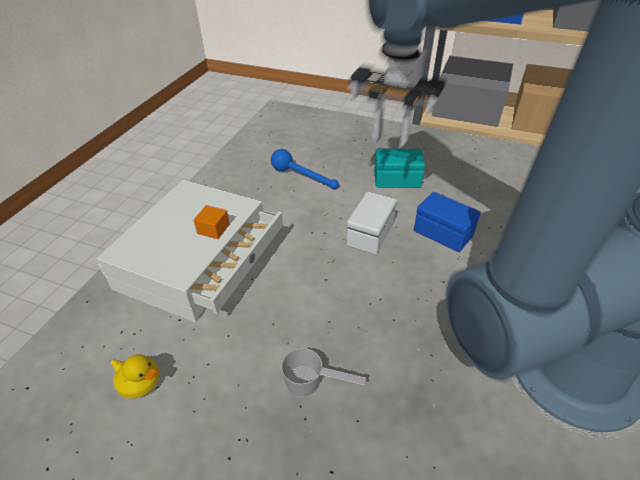

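The gripper is above the gap between the metal tin (372,222) and the teal box (400,168), with clear space below. I descend now.

carry_out([
  {"offset": [-0.001, -0.004, 0.04], "roll": 0.3, "jaw": 0},
  {"offset": [-0.001, -0.004, 0.08], "roll": 0.3, "jaw": 0},
  {"offset": [-0.001, -0.004, 0.12], "roll": 0.3, "jaw": 0},
  {"offset": [-0.001, -0.004, 0.15], "roll": 0.3, "jaw": 0},
  {"offset": [-0.001, -0.004, 0.17], "roll": 0.3, "jaw": 0},
])

```text
t: 2.7
ee_pos: [0.4252, -0.2903, 0.0093]
tool_rot: [-0.004, 0.719, 0.695, 0.002]
contact_force: [-0.6, 0.3, 0.4]
opening: 0.499
```

```bash
python3 -c "
from h import *
go(-.2253,-.07,.02,-2.42)
s=snapshot('side');cv2.imwrite('pics/side2.png',s['frame'][:,:,::-1])"
```

```text
t 2.7 ee [ 0.4252 -0.2903  0.0093] unit [-0.2287 -0.3068] F [-0.6  0.3  0.4] op 0.5 jawang -1.96 q6 -0.79 tz [-0.003  0.008 -1.   ]
offset [ 0.2368  0.0053 -0.0089] roll 0.46
```

View pics/side2.png

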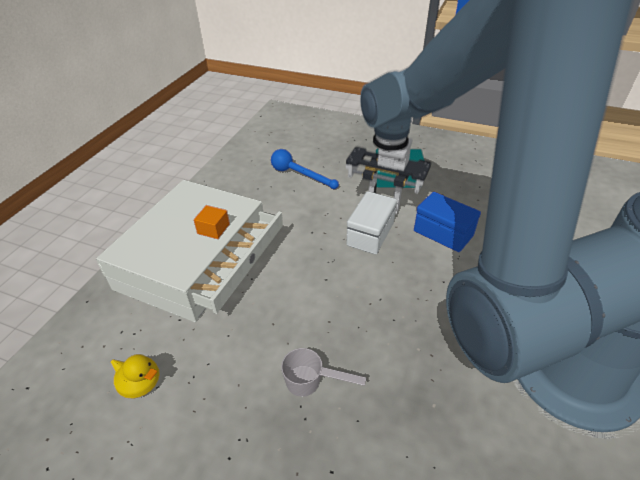

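The fingers are down between the tin and the teal box, with no contact. I push left in gentle steps.

carry_out([
  {"offset": [0.0, 0.003, -0.009], "roll": 0.5, "jaw": 0},
  {"offset": [0.006, 0.004, -0.009], "roll": 0.5, "jaw": 0},
  {"offset": [0.014, 0.004, -0.009], "roll": 0.5, "jaw": 0},
  {"offset": [0.024, 0.004, -0.009], "roll": 0.5, "jaw": 0},
  {"offset": [0.034, 0.004, -0.009], "roll": 0.5, "jaw": 0},
])

```text
t: 3.17
ee_pos: [0.4305, -0.2563, 0.0184]
tool_rot: [-0.003, 0.722, 0.692, 0.001]
contact_force: [0.1, -4.9, 3.7]
opening: 0.497
```

```bash
python3 -c "
from h import *
go(-.2253,-.08,.02,-2.42)
s=snapshot('top')
print(tinpose(s,[.43,-.19,-.05]))
go(-.2253,-.08,.02,-2.42)"
```

```text
t 3.17 ee [ 0.4305 -0.2563  0.0184] unit [-0.2249 -0.2726] F [ 0.1 -4.9  3.7] op 0.5 jawang -2.45 q6 -0.72 tz [-0.003  0.006 -1.   ]
offset [ 0.1926 -0.0005 -0.0004] roll -0.03
[(array([ 0.40999418,  0.15754324, -1.11703137]), np.float64(3.986902531912336))]
t 3.27 ee [ 0.4295 -0.254   0.0172] unit [-0.226  -0.2703] F [-0.7  0.7  0.4] op 0.5 jawang -2.39 q6 -0.73 tz [-0.005  0.011 -1.   ]
offset [ 0.1903  0.0007 -0.0008] roll 0.03
```

carry_out([
  {"offset": [0.008, 0.001, -0.001], "roll": 0, "jaw": 0},
  {"offset": [0.018, 0.001, -0.001], "roll": 0, "jaw": 0},
  {"offset": [0.03, 0.001, -0.001], "roll": 0, "jaw": 0},
  {"offset": [0.042, 0.001, -0.001], "roll": 0, "jaw": 0},
  {"offset": [0.054, 0.001, -0.001], "roll": 0, "jaw": 0},
])

```text
t: 3.68
ee_pos: [0.4329, -0.1991, 0.0189]
tool_rot: [-0.005, 0.722, 0.692, 0.002]
contact_force: [0.4, -4.7, 2.7]
opening: 0.502
```

```bash
python3 -c "
from h import *
go(-.2253,-.08,.02,-2.42)
s=snapshot('side');cv2.imwrite('pics/side3.png',s['frame'][:,:,::-1])
print(tinpose(s,[.43,-.15,-.05]))"
```

```text
t 3.68 ee [ 0.4329 -0.1991  0.0189] unit [-0.2249 -0.2153] F [ 0.4 -4.7  2.7] op 0.5 jawang -2.38 q6 -0.63 tz [-0.005  0.01  -1.   ]
offset [ 0.1353 -0.0003  0.0003] roll 0.04
[(array([ 0.43294208, -0.1306944 , -0.00789806]), np.float64(0.37844339328610876))]
```

View pics/side3.png

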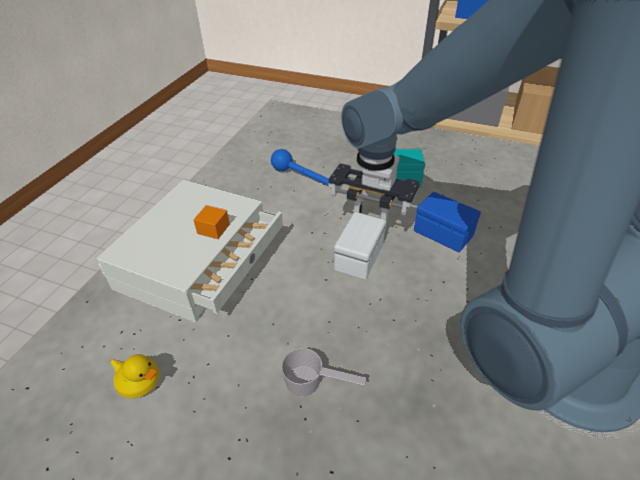

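The tin (361,243) is sliding ahead of the fingers without turning. I continue the push.

carry_out([
  {"offset": [0.012, 0, 0], "roll": 0, "jaw": 0},
  {"offset": [0.024, 0, 0], "roll": 0, "jaw": 0},
  {"offset": [0.036, 0, 0], "roll": 0, "jaw": 0},
  {"offset": [0.048, 0, 0], "roll": 0, "jaw": 0},
  {"offset": [0.06, 0, 0], "roll": 0, "jaw": 0},
])

```text
t: 4.2
ee_pos: [0.4338, -0.1355, 0.0184]
tool_rot: [-0.008, 0.721, 0.693, 0.002]
contact_force: [0.2, -2.9, -1.0]
opening: 0.501
```

```bash
python3 -c "
from h import *
go(-.2253,-.068,.02,-2.42)"
```

```text
t 4.2 ee [ 0.4338 -0.1355  0.0184] unit [-0.2267 -0.1517] F [ 0.2 -2.9 -1. ] op 0.5 jawang -2.3 q6 -0.52 tz [-0.008  0.015 -1.   ]
offset [ 0.0837  0.0016 -0.0004] roll 0.12
```

carry_out([
  {"offset": [0.012, 0.001, 0], "roll": 0.1, "jaw": 0},
  {"offset": [0.024, 0.002, 0], "roll": 0.1, "jaw": 0},
  {"offset": [0.036, 0.002, 0], "roll": 0.1, "jaw": 0},
  {"offset": [0.046, 0.002, 0], "roll": 0.1, "jaw": 0},
  {"offset": [0.054, 0.002, 0], "roll": 0.1, "jaw": 0},
])

```text
t: 4.62
ee_pos: [0.4374, -0.0801, 0.0188]
tool_rot: [-0.009, 0.721, 0.692, 0.002]
contact_force: [0.1, -1.6, -1.8]
opening: 0.504
```

```bash
python3 -c "
from h import *
go(-.2253,-.068,.02,-2.42)
s=snapshot('side');cv2.imwrite('pics/side4.png',s['frame'][:,:,::-1])
print(tinpose(s,[.44,-.03,-.03]))
s=snapshot('top');cv2.imwrite('pics/top4.png',s['frame'][:,:,::-1])
print([(x[1],x[2]) for x in tinmask(s)])
print(tinpose(s,[.44,-.03,-.03]))
go(-.2253,-.068,.02,-2.42)
"
```

```text
t 4.62 ee [ 0.4374 -0.0801  0.0188] unit [-0.2254 -0.0962] F [ 0.1 -1.6 -1.8] op 0.5 jawang -2.35 q6 -0.41 tz [-0.009  0.015 -1.   ]
offset [ 0.0282  0.0002 -0.0008] roll 0.07
[(array([ 0.43834946, -0.01237716,  0.00347547]), np.float64(0.36980247393085625)), (array([ 0.74074944,  0.03458895, -3.38050965]), np.float64(37.83045454803968))]
[(0.82, array([29., 51., 99.])), (0.72, array([ 49., 128., 128.]))]
[]
t 4.87 ee [ 0.4381 -0.0815  0.0193] unit [-0.2247 -0.0976] F [-0.1 -0.4 -0.4] op 0.5 jawang -2.41 q6 -0.41 tz [-0.008  0.015 -1.   ]
offset [ 0.0296 -0.0006 -0.0003] roll 0.01
```

View pics/top4.png

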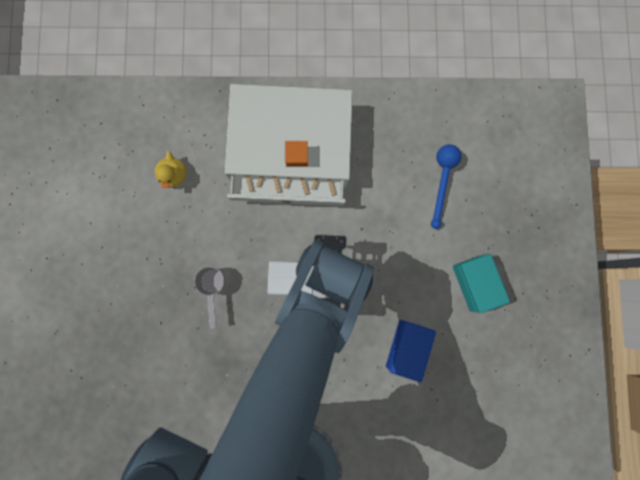

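View pics/side4.png

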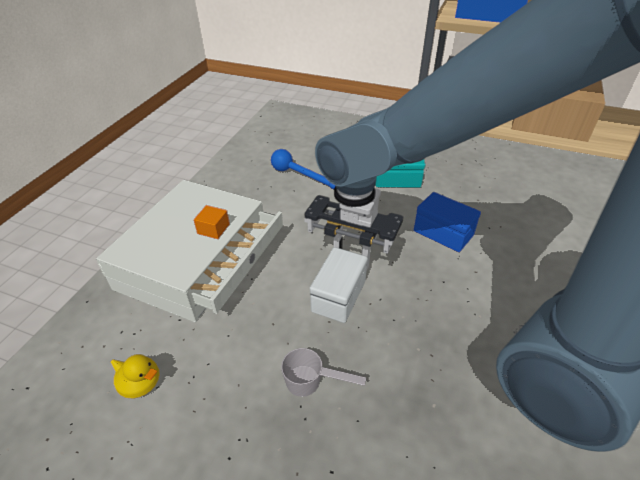

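The tin is about 29 mm short of centre. I finish the side push slowly, then back off and rise.

carry_out([
  {"offset": [0.008, 0, 0], "roll": 0, "jaw": 0},
  {"offset": [0.016, 0, 0], "roll": 0, "jaw": 0},
  {"offset": [0.023, 0, 0], "roll": 0, "jaw": 0},
  {"offset": [0.027, 0, 0], "roll": 0, "jaw": 0},
  {"offset": [0.029, 0, 0], "roll": 0, "jaw": 0},
])

```text
t: 5.28
ee_pos: [0.4393, -0.0519, 0.0197]
tool_rot: [-0.008, 0.722, 0.692, 0.002]
contact_force: [0.3, -1.1, -1.8]
opening: 0.498
```

carry_out([
  {"offset": [-0.015, 0, 0], "roll": 0, "jaw": 0},
  {"offset": [-0.03, 0, 0], "roll": 0, "jaw": 0},
  {"offset": [-0.035, 0, -0.03], "roll": 0, "jaw": 0},
  {"offset": [-0.035, 0, -0.07], "roll": 0, "jaw": 0},
  {"offset": [-0.035, 0, -0.11], "roll": 0, "jaw": 0},
])

```text
t: 5.7
ee_pos: [0.4375, -0.0877, 0.1294]
tool_rot: [-0.011, 0.722, 0.692, 0.002]
contact_force: [0.3, 0.1, -0.7]
opening: 0.497
```

```bash
python3 -c "
from h import *
go(-.31,0,.12,87.6)
s=snapshot('side');print(tinpose(s,[.44,.01,-.03]))
s=snapshot('top');cv2.imwrite('pics/top5.png',s['frame'][:,:,::-1])
print(tinpose(s,[.44,.01,-.03]))
"
```

```text
t 5.7 ee [ 0.4375 -0.0877  0.1294] unit [-0.2251 -0.1038] F [ 0.3  0.1 -0.7] op 0.5 jawang -2.41 q6 -0.42 tz [-0.012  0.018 -1.   ]
offset [ 0.1036 -0.0848  0.0123] roll 89.99
[(array([ 0.43847561,  0.01682613, -0.01188189]), np.float64(0.3503328795762738))]
[(array([ 0.44065189,  0.01972585, -0.03596957]), np.float64(1.5870011912164588))]
```

View pics/top5.png

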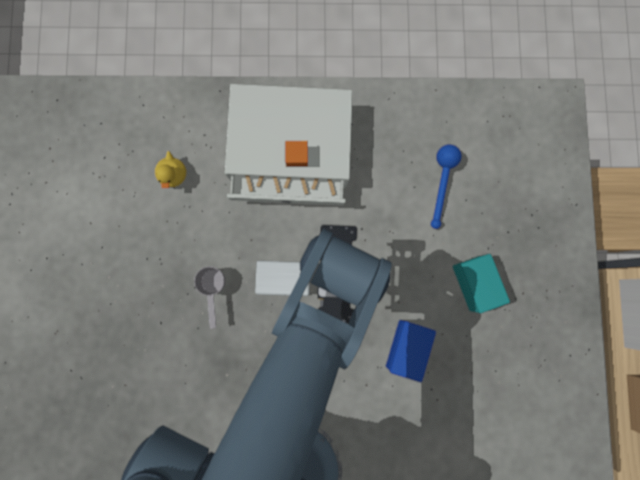

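The tin is centred to within about 2 mm and parallel to the front. Next I rotate 90° and go behind it.

carry_out([
  {"offset": [0.0, -0.018, 0], "roll": 7, "jaw": 0.6},
  {"offset": [0.01, -0.036, 0], "roll": 14, "jaw": 0.6},
  {"offset": [0.02, -0.054, 0], "roll": 21, "jaw": 0.6},
  {"offset": [0.035, -0.065, 0], "roll": 28, "jaw": 0.6},
  {"offset": [0.05, -0.07, 0], "roll": 35, "jaw": 0.6},
])

```text
t: 6.32
ee_pos: [0.3687, -0.034, 0.1285]
tool_rot: [-0.01, 0.898, 0.44, -0.001]
contact_force: [0.7, -0.8, -0.1]
opening: 0.789
```

```bash
python3 -c "
from h import *
go(-.297,0.0015,.12,87.6)
"
```

```text
t 6.32 ee [ 0.3687 -0.034   0.1285] unit [-0.2961 -0.053 ] F [ 0.7 -0.8 -0.1] op 0.79 jawang -37.77 q6 0.24 tz [-0.011  0.017 -1.   ]
offset [ 0.0439 -0.0321  0.0095] roll 54.63
```

carry_out([
  {"offset": [0.009, -0.006, 0.0], "roll": 7, "jaw": 0.6},
  {"offset": [0.018, -0.013, 0.0], "roll": 14, "jaw": 0.6},
  {"offset": [0.027, -0.019, 0.0], "roll": 21, "jaw": 0.6},
  {"offset": [0.036, -0.026, 0.0], "roll": 28, "jaw": 0.6},
  {"offset": [0.044, -0.032, 0.0], "roll": 35, "jaw": 0.6},
])

```text
t: 6.73
ee_pos: [0.3685, 0.0218, 0.1271]
tool_rot: [-0.011, 0.989, 0.147, -0.006]
contact_force: [-0.0, -0.8, -0.4]
opening: 0.797
```

```bash
python3 -c "
from h import *
go(-.297,0.0015,.02,87.6)
"
```

```text
t 6.73 ee [0.3685 0.0218 0.1271] unit [-0.2986  0.0027] F [-0.  -0.8 -0.4] op 0.8 jawang -73.12 q6 1.01 tz [-0.016  0.019 -1.   ]
offset [0.0021 0.0041 0.1071] roll 19.28
```

carry_out([
  {"offset": [0.001, 0.002, 0.0], "roll": 7, "jaw": 0.6},
  {"offset": [0.002, 0.004, 0.0], "roll": 14, "jaw": 0.6},
  {"offset": [0.002, 0.004, 0.0], "roll": 19.3, "jaw": 0.6},
  {"offset": [0.002, 0.004, 0.0], "roll": 19.3, "jaw": 0.6},
  {"offset": [0.002, 0.004, 0.0], "roll": 19.3, "jaw": 0.6},
])

```text
t: 7.15
ee_pos: [0.3703, 0.0191, 0.1253]
tool_rot: [-0.01, 1.0, -0.02, -0.01]
contact_force: [-1.4, 0.0, -0.0]
opening: 0.799
```

```bash
python3 -c "
from h import *
go(-.297,0.0015,.02,87.6)
s=snapshot('side');print(tinpose(s,[.44,.018,-.03]))
s=snapshot('top');cv2.imwrite('pics/top6.png',s['frame'][:,:,::-1])
go(-.297,0.0015,.02,87.6)
"
```

```text
t 7.15 ee [0.3703 0.0191 0.1253] unit [-2.967e-01  1.000e-04] F [-1.4  0.  -0. ] op 0.8 jawang -92.27 q6 1.34 tz [-0.019  0.021 -1.   ]
offset [0.0018 0.0007 0.1053] roll 0.13
[(array([0.43907342, 0.01736395, 0.00761016]), np.float64(0.6430960224029992)), (array([ 0.40526432,  0.15918576, -0.37553162]), np.float64(8.324226700090799))]
t 7.3 ee [0.371  0.0188 0.1263] unit [-2.959e-01 -2.000e-04] F [ 0.9  0.2 -0.5] op 0.8 jawang -92.33 q6 1.34 tz [-0.017  0.02  -1.   ]
offset [0.0008 0.0003 0.1063] roll 0.07
```

View pics/top6.png

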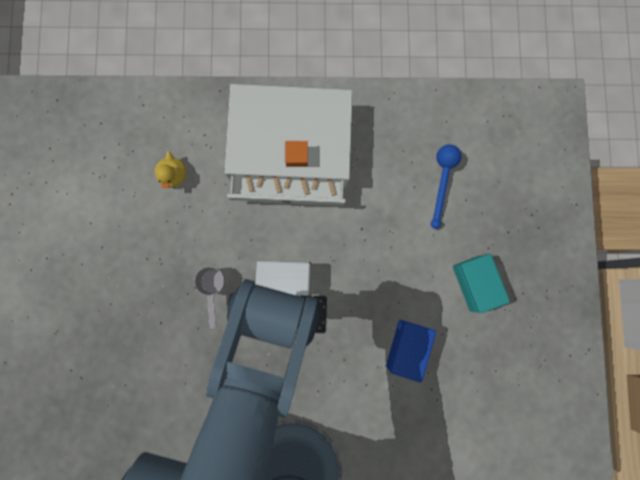

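The tool has drifted to lean about 1° (finger tops forward), which would put the contact high on the tin. I try to undo the lean with free moves above everything.

carry_out([
  {"offset": [0.035, 0, -0.01], "roll": 0, "jaw": 0.6},
  {"offset": [0.07, 0, -0.02], "roll": 0, "jaw": 0.6},
  {"offset": [0.105, 0, -0.02], "roll": 0, "jaw": 0.6},
])

```text
t: 7.55
ee_pos: [0.4785, 0.014, 0.1459]
tool_rot: [-0.01, 1.0, -0.02, -0.007]
contact_force: [0.3, -0.1, 1.1]
opening: 0.798
```

```bash
python3 -c "
from h import *
go(-.297,0.0015,.15,87.6)"
```

```text
t 7.55 ee [0.4785 0.014  0.1459] unit [-0.1883 -0.0004] F [ 0.3 -0.1  1.1] op 0.8 jawang -92.27 q6 1.39 tz [-0.014  0.019 -1.   ]
offset [-0.1087 -0.0023 -0.0025] roll 0.13
```

carry_out([
  {"offset": [-0.02, 0, 0], "roll": 0, "jaw": 0.6},
  {"offset": [-0.04, 0, 0], "roll": 0, "jaw": 0.6},
  {"offset": [-0.06, 0, 0], "roll": 0, "jaw": 0.6},
  {"offset": [-0.07, 0, 0], "roll": 0, "jaw": 0.6},
  {"offset": [-0.07, 0, 0], "roll": 0, "jaw": 0.6},
])

```text
t: 7.97
ee_pos: [0.4071, 0.0171, 0.1462]
tool_rot: [-0.01, 1.0, -0.019, -0.008]
contact_force: [0.4, -0.5, 0.7]
opening: 0.801
```

```bash
python3 -c "
from h import *
go(-.297,0.0015,.15,87.6)"
```

```text
t 7.97 ee [0.4071 0.0171 0.1462] unit [-0.2598 -0.0004] F [ 0.4 -0.5  0.7] op 0.8 jawang -92.23 q6 1.36 tz [-0.015  0.02  -1.   ]
offset [-0.0372 -0.0021 -0.0032] roll 0.17
```

carry_out([
  {"offset": [0, 0, -0.04], "roll": 0, "jaw": 0.6},
  {"offset": [0, 0, -0.08], "roll": 0, "jaw": 0.6},
  {"offset": [0, 0, -0.12], "roll": 0, "jaw": 0.6},
])

```text
t: 8.22
ee_pos: [0.4087, 0.0148, 0.2673]
tool_rot: [-0.01, 1.0, -0.019, -0.008]
contact_force: [1.0, -0.0, -0.2]
opening: 0.802
```

```bash
python3 -c "
from h import *
go(-.297,0.0015,.15,87.6)"
```

```text
t 8.22 ee [0.4087 0.0148 0.2673] unit [-0.2581 -0.0026] F [ 1.  -0.  -0.2] op 0.8 jawang -92.19 q6 1.35 tz [-0.016  0.02  -1.   ]
offset [-0.0369 -0.002   0.118 ] roll 0.21
```

carry_out([
  {"offset": [0, 0, 0.04], "roll": 0, "jaw": 0.6},
  {"offset": [0, 0, 0.08], "roll": 0, "jaw": 0.6},
])

```text
t: 8.38
ee_pos: [0.4126, 0.0152, 0.1927]
tool_rot: [-0.008, 1.0, -0.019, -0.001]
contact_force: [-0.4, -0.5, -1.5]
opening: 0.801
```

```bash
python3 -c "
from h import *
go(-.297,0.0015,.15,87.6)"
```

```text
t 8.38 ee [0.4126 0.0152 0.1927] unit [-0.2543 -0.0021] F [-0.4 -0.5 -1.5] op 0.8 jawang -92.14 q6 1.35 tz [-0.002  0.017 -1.   ]
offset [-0.0426 -0.0031  0.0429] roll 0.26
```

carry_out([
  {"offset": [0.04, 0, 0], "roll": 0, "jaw": 0.6},
])

```text
t: 8.47
ee_pos: [0.4255, 0.0195, 0.1674]
tool_rot: [-0.013, 0.999, -0.018, -0.024]
contact_force: [-8.4, 1.6, -10.4]
opening: 0.802
```

```bash
python3 -c "
from h import *
go(-.297,0.0015,.15,87.6)"
```

```text
t 8.47 ee [0.4255 0.0195 0.1674] unit [-0.2415  0.0028] F [ -8.4   1.6 -10.4] op 0.8 jawang -92.15 q6 1.37 tz [-0.048  0.027 -0.998]
offset [-0.0546  0.0015  0.0201] roll 0.25
```

```bash
python3 -c "
from h import *
for i in range(8):
    snapshot('side');go(-.297,0.0015,.15,87.6)" | grep ee
```

```text
t 8.52 ee [0.4393 0.0167 0.174 ] unit [-0.2276  0.0006] F [ 2.4 -1.5  1.5] op 0.8 jawang -92.19 q6 1.37 tz [-0.033  0.025 -0.999]
t 8.57 ee [0.4442 0.0152 0.1826] unit [-0.2227 -0.0007] F [0.5 0.  2. ] op 0.8 jawang -92.13 q6 1.37 tz [-0.019  0.021 -1.   ]
t 8.62 ee [0.4478 0.0142 0.1891] unit [-0.219  -0.0015] F [ 0.3 -1.2  1.4] op 0.8 jawang -92.11 q6 1.37 tz [-0.008  0.018 -1.   ]
t 8.67 ee [0.45   0.0136 0.1932] unit [-0.2168 -0.002 ] F [-0.3 -0.7  0.7] op 0.8 jawang -92.1 q6 1.37 tz [-0.     0.016 -1.   ]
t 8.72 ee [0.4512 0.0133 0.1955] unit [-0.2156 -0.0023] F [1.1 1.3 1. ] op 0.8 jawang -92.11 q6 1.37 tz [ 0.004  0.015 -1.   ]
t 8.77 ee [0.4516 0.0132 0.1965] unit [-0.2152 -0.0024] F [ 0.7  0.1 -0.1] op 0.8 jawang -92.12 q6 1.37 tz [ 0.006  0.015 -1.   ]
t 8.82 ee [0.4515 0.0132 0.1967] unit [-0.2153 -0.0024] F [-0.4 -0.5  0.6] op 0.8 jawang -92.12 q6 1.37 tz [ 0.007  0.015 -1.   ]
t 8.87 ee [0.4512 0.0133 0.1964] unit [-0.2156 -0.0023] F [ 0.2 -0.2 -0. ] op 0.8 jawang -92.13 q6 1.37 tz [ 0.006  0.015 -1.   ]
```

The lean is now about zero to slightly tip-forward, which is what I want. I go back behind the tin with settled calls.

carry_out([
  {"offset": [-0.025, -0.001, 0.01], "roll": 0.2, "jaw": 0.6},
  {"offset": [-0.05, -0.002, 0.02], "roll": 0.2, "jaw": 0.6},
  {"offset": [-0.07, -0.003, 0.03], "roll": 0.2, "jaw": 0.6},
  {"offset": [-0.08, -0.004, 0.04], "roll": 0.2, "jaw": 0.6},
  {"offset": [-0.081, -0.004, 0.04], "roll": 0.2, "jaw": 0.6},
])

```text
t: 9.28
ee_pos: [0.3696, 0.0211, 0.1564]
tool_rot: [-0.007, 1.0, -0.02, 0.004]
contact_force: [-0.6, 0.3, 0.5]
opening: 0.801
```

```bash
python3 -c "
from h import *
for i in range(4): snapshot('side')
go(-.298,0.0015,.02,87.6)"
```

```text
t 9.48 ee [0.3723 0.0204 0.1581] unit [-0.2947  0.0015] F [-0.7 -0.3  0.2] op 0.8 jawang -92.32 q6 1.34 tz [ 0.01   0.014 -1.   ]
offset [-0.0047  0.0019  0.138 ] roll 0.08
```

carry_out([
  {"offset": [-0.004, 0.002, 0.035], "roll": 0, "jaw": 0.6},
  {"offset": [-0.004, 0.002, 0.07], "roll": 0, "jaw": 0.6},
  {"offset": [-0.004, 0.002, 0.1], "roll": 0, "jaw": 0.6},
  {"offset": [-0.004, 0.002, 0.125], "roll": 0, "jaw": 0.6},
  {"offset": [-0.004, 0.002, 0.137], "roll": 0, "jaw": 0.6},
])

```text
t: 9.9
ee_pos: [0.369, 0.0206, 0.019]
tool_rot: [-0.007, 1.0, -0.02, 0.003]
contact_force: [0.7, -0.1, 0.1]
opening: 0.799
```

```bash
python3 -c "
from h import *
for i in range(4): s=snapshot('side')
go(-.0375-.008-.051-.0375,0.0015,.02,87.6)
print(tinpose(s,[.44,.018,-.03]))
cv2.imwrite('pics/side7.png',s['frame'][:,:,::-1])"
```

```text
t 10.1 ee [0.3711 0.0201 0.0221] unit [-0.2959  0.0011] F [ 0.4 -0.3 -0.5] op 0.8 jawang -92.32 q6 1.33 tz [ 0.012  0.013 -1.   ]
offset [ 1.619e-01 -1.000e-04  3.900e-03] roll 0.08
[(array([0.44829755, 0.01889671, 0.23893825]), np.float64(2.73556246497239))]
```

View pics/side7.png

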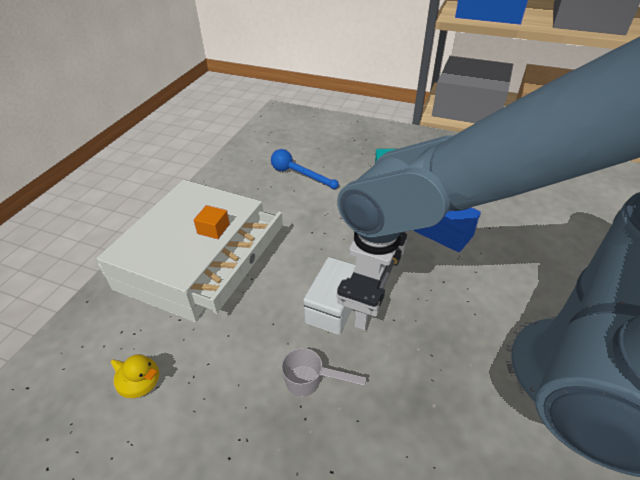

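The fingers (365,310) are behind the tin (325,297), clear of the cup at (302,372). I begin the push toward the drawer.

carry_out([
  {"offset": [0.008, 0, 0.001], "roll": 0, "jaw": 0.6},
  {"offset": [0.016, 0, 0.001], "roll": 0, "jaw": 0.6},
  {"offset": [0.024, 0, 0.001], "roll": 0, "jaw": 0.6},
  {"offset": [0.034, 0, 0.001], "roll": 0, "jaw": 0.6},
  {"offset": [0.044, 0, 0.001], "roll": 0, "jaw": 0.6},
])

```text
t: 10.57
ee_pos: [0.4149, 0.0184, 0.0224]
tool_rot: [-0.007, 1.0, -0.02, 0.004]
contact_force: [-7.1, 0.6, 5.4]
opening: 0.801
```

```bash
python3 -c "
from h import *
for i in range(3): s=snapshot('side')
go(-.083,0.0015,.02,87.6)
print(tinpose(s,[.45,.018,-.03]))
cv2.imwrite('pics/side8.png',s['frame'][:,:,::-1])"
```

```text
t 10.72 ee [0.4168 0.018  0.0227] unit [-0.2502  0.0009] F [ 0.3  0.1 -0.7] op 0.8 jawang -92.3 q6 1.36 tz [ 0.015  0.013 -1.   ]
offset [ 0.1671 -0.0002  0.0051] roll 0.1
[(array([ 0.46079385,  0.01473127, -0.05574229]), np.float64(4.274972429154906))]
```

View pics/side8.png

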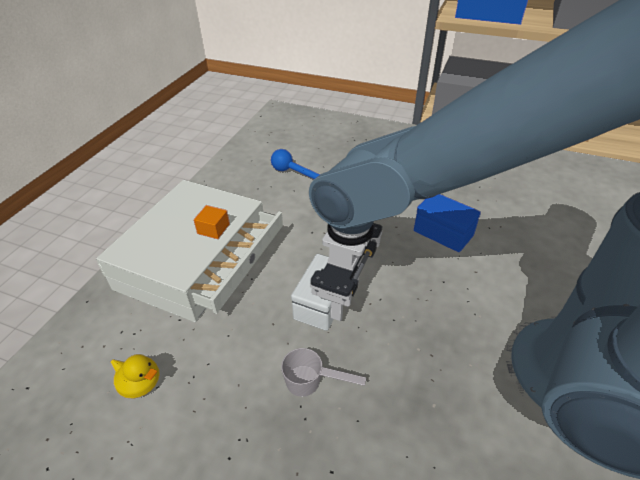

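The tin is moving upright and square. I continue.

carry_out([
  {"offset": [0.009, 0, 0.001], "roll": 0, "jaw": 0.6},
  {"offset": [0.019, 0, 0.001], "roll": 0, "jaw": 0.6},
  {"offset": [0.03, 0, 0.001], "roll": 0, "jaw": 0.6},
  {"offset": [0.041, 0, 0.001], "roll": 0, "jaw": 0.6},
  {"offset": [0.05, 0, 0.001], "roll": 0, "jaw": 0.6},
])

```text
t: 11.18
ee_pos: [0.4657, 0.0162, 0.0218]
tool_rot: [-0.007, 1.0, -0.02, 0.006]
contact_force: [-2.6, -0.2, -1.6]
opening: 0.799
```

```bash
python3 -c "
from h import *
for i in range(3): s=snapshot('side')
go(-.083,0.0015,.02,87.6)
s=snapshot('top');print(tinpose(s,[.51,.018,-.03]))
cv2.imwrite('pics/top9.png',s['frame'][:,:,::-1])"
```

```text
t 11.33 ee [0.4671 0.0159 0.0226] unit [-0.1999  0.001 ] F [-0.3  0.3 -0.4] op 0.8 jawang -92.31 q6 1.38 tz [ 0.016  0.012 -1.   ]
offset [ 0.1168 -0.0002  0.0045] roll 0.09
[(array([ 0.51287499,  0.01460043, -0.03916249]), np.float64(3.3116235818640947))]
```

View pics/top9.png

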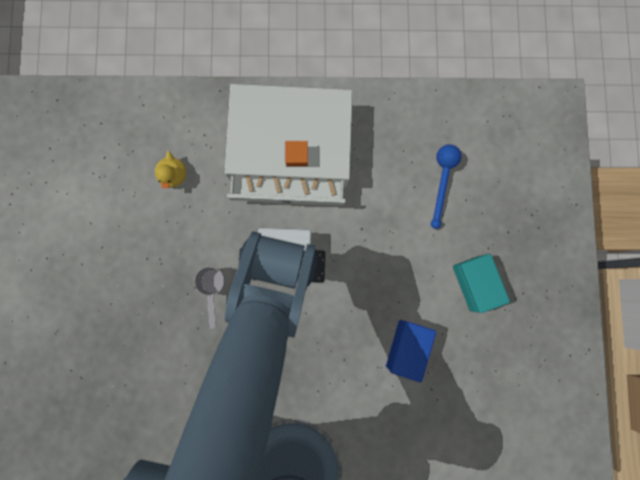

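```bash
cat >> h.py <<'E'
def tou(P):
    a=np.radians(UA);e=np.atleast_2d(P)[:,:2]-U0
    return np.c_[np.cos(a)*e[:,0]+np.sin(a)*e[:,1],-np.sin(a)*e[:,0]+np.cos(a)*e[:,1]]
E
python3 -c "
from h import *
s=snapshot('top');f=s['frame'];cv2.imwrite('pics/c10.png',cv2.resize(f[160:290,210:370,::-1],None,fx=5,fy=4.5*1.0,interpolation=cv2.INTER_CUBIC)[:580])
c=cornersub(s,[(259,230),(310,232)]);print(c,tou(ray(s,c,.075)))"
```

```text
[[259.     230.    ]
 [310.0295 232.5964]] [[-0.12184164  0.05896323]
 [-0.12322377 -0.05630153]]
```

View pics/c10.png

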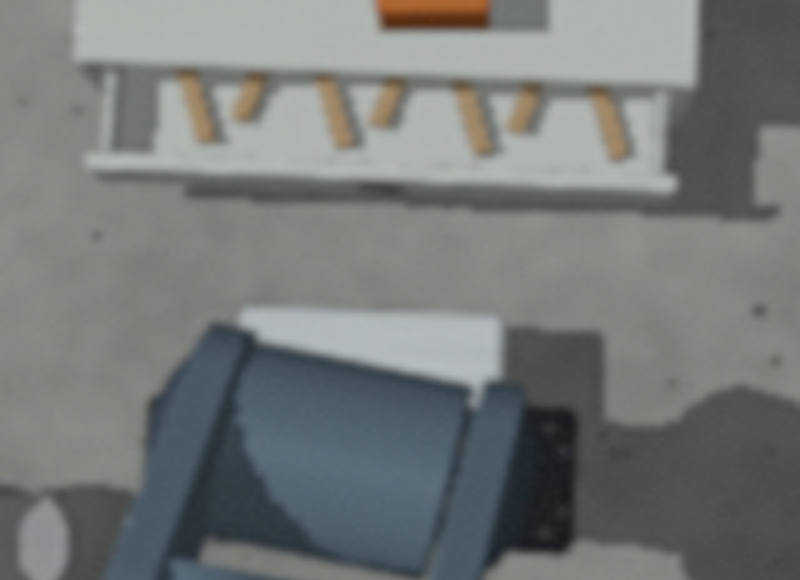

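The tin's left and right edges (columns 258 and 310) sit about 2 mm left of centre. I push on.

carry_out([
  {"offset": [0.009, 0, 0.001], "roll": 0, "jaw": 0.6},
  {"offset": [0.019, 0, 0.001], "roll": 0, "jaw": 0.6},
  {"offset": [0.03, 0, 0.001], "roll": 0, "jaw": 0.6},
  {"offset": [0.041, 0, 0.001], "roll": 0, "jaw": 0.6},
  {"offset": [0.05, 0, 0.001], "roll": 0, "jaw": 0.6},
])

```text
t: 11.9
ee_pos: [0.5158, 0.0142, 0.0217]
tool_rot: [-0.007, 1.0, -0.02, 0.007]
contact_force: [-2.9, -0.3, -1.8]
opening: 0.804
```

```bash
python3 -c "
from h import *
for i in range(3): s=snapshot('side')
go(-.083,0.0008,.02,87.6)"
```

```text
t 12.05 ee [0.5171 0.0139 0.0226] unit [-0.1497  0.0011] F [ 0.6 -0.4 -0.8] op 0.8 jawang -92.31 q6 1.4 tz [ 0.017  0.012 -1.   ]
offset [0.0667 0.0004 0.0037] roll 0.09
```

carry_out([
  {"offset": [0.007, 0, 0.001], "roll": 0, "jaw": 0.6},
  {"offset": [0.014, 0, 0.001], "roll": 0, "jaw": 0.6},
  {"offset": [0.021, 0, 0.001], "roll": 0, "jaw": 0.6},
  {"offset": [0.028, 0, 0.001], "roll": 0, "jaw": 0.6},
  {"offset": [0.035, 0, 0.001], "roll": 0, "jaw": 0.6},
])

```text
t: 12.47
ee_pos: [0.5514, 0.0127, 0.0215]
tool_rot: [-0.006, 1.0, -0.02, 0.007]
contact_force: [-3.1, 0.4, -2.0]
opening: 0.799
```

```bash
python3 -c "
from h import *
for i in range(2): s=snapshot('side')
go(-.083,0.0008,.02,87.6)
cv2.imwrite('pics/side11.png',s['frame'][:,:,::-1])"
```

```text
t 12.57 ee [0.5533 0.0123 0.0223] unit [-0.1135  0.001 ] F [-0.4  0.4 -0.2] op 0.8 jawang -92.31 q6 1.41 tz [ 0.019  0.012 -1.   ]
offset [0.0305 0.0003 0.0028] roll 0.09
```

View pics/side11.png

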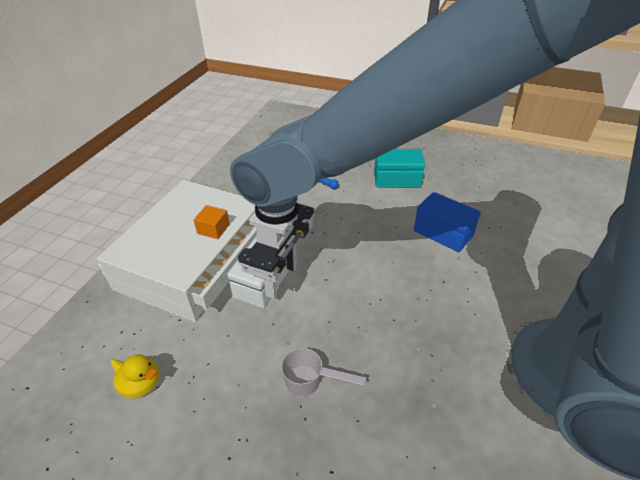

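The drawer is closing with the tin against it. About 30 mm remains.

carry_out([
  {"offset": [0.006, 0, 0.001], "roll": 0, "jaw": 0.6},
  {"offset": [0.012, 0, 0.001], "roll": 0, "jaw": 0.6},
  {"offset": [0.018, 0, 0.001], "roll": 0, "jaw": 0.6},
  {"offset": [0.022, 0, 0.001], "roll": 0, "jaw": 0.6},
  {"offset": [0.025, 0, 0.001], "roll": 0, "jaw": 0.6},
])

```text
t: 12.98
ee_pos: [0.5783, 0.0114, 0.0214]
tool_rot: [-0.006, 1.0, -0.02, 0.009]
contact_force: [-3.1, -0.3, -2.8]
opening: 0.8
```

carry_out([
  {"offset": [0.002, 0, 0], "roll": 0, "jaw": 0.6},
  {"offset": [0.004, 0, 0], "roll": 0, "jaw": 0.6},
  {"offset": [0.006, 0, 0], "roll": 0, "jaw": 0.6},
])

```text
t: 13.23
ee_pos: [0.5839, 0.0112, 0.0214]
tool_rot: [-0.006, 1.0, -0.02, 0.008]
contact_force: [-10.5, 1.2, 3.0]
opening: 0.8
```

```bash
python3 -c "
from h import *
go(-.083,0.0008,.02,87.6)
s=snapshot('side')
go(-.083,0.0008,.02,87.6)
cv2.imwrite('pics/side12.png',cv2.resize(s['frame'][160:340,90:330,::-1],None,fx=3,fy=3))"
```

```text
t 13.23 ee [0.5839 0.0112 0.0214] unit [-0.0829  0.0012] F [-10.5   1.2   3. ] op 0.8 jawang -92.32 q6 1.42 tz [ 0.017  0.012 -1.   ]
offset [-0.0001  0.0004  0.0014] roll 0.08
t 13.28 ee [0.5838 0.0112 0.0214] unit [-0.083   0.0012] F [-5.4 -1.3  0.1] op 0.8 jawang -92.33 q6 1.42 tz [ 0.016  0.012 -1.   ]
offset [-0.      0.0004  0.0014] roll 0.07
```

View pics/side12.png

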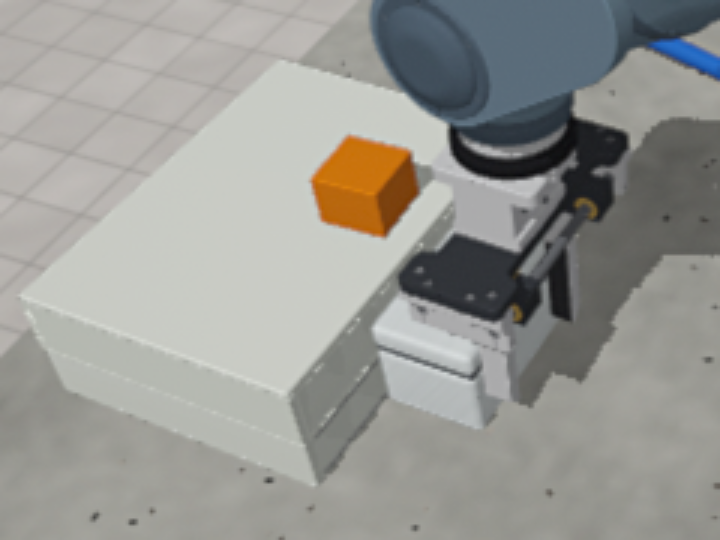

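The force rose to 10 N at the expected place (TCP 83 mm from the front plane), so the drawer is against its stop. I press lightly once more to square the tin, then back off.

carry_out([
  {"offset": [0.002, 0, 0], "roll": 0, "jaw": 0.6},
  {"offset": [0.003, 0, 0], "roll": 0, "jaw": 0.6},
  {"offset": [0.004, 0, 0], "roll": 0, "jaw": 0.6},
  {"offset": [0.004, 0, 0], "roll": 0, "jaw": 0.6},
])

```text
t: 13.62
ee_pos: [0.5839, 0.0112, 0.0215]
tool_rot: [-0.006, 1.0, -0.02, 0.002]
contact_force: [-19.6, -1.3, 14.5]
opening: 0.801
```

carry_out([
  {"offset": [-0.008, 0, 0], "roll": 0, "jaw": 0.6},
  {"offset": [-0.022, 0, 0], "roll": 0, "jaw": 0.6},
  {"offset": [-0.045, 0, 0], "roll": 0, "jaw": 0.6},
  {"offset": [-0.075, 0, 0], "roll": 0, "jaw": 0.6},
  {"offset": [-0.1, 0, -0.02], "roll": 0, "jaw": 0.6},
])

```text
t: 14.03
ee_pos: [0.4813, 0.0154, 0.0388]
tool_rot: [-0.007, 1.0, -0.02, 0.001]
contact_force: [0.5, 0.9, 0.0]
opening: 0.8
```

carry_out([
  {"offset": [-0.01, 0.02, -0.03], "roll": 0, "jaw": 0.6},
  {"offset": [-0.02, 0.05, -0.06], "roll": 0, "jaw": 0.6},
  {"offset": [-0.03, 0.09, -0.09], "roll": 0, "jaw": 0.6},
  {"offset": [-0.03, 0.13, -0.11], "roll": 0, "jaw": 0.6},
  {"offset": [-0.03, 0.16, -0.12], "roll": 0, "jaw": 0.6},
])

```text
t: 14.45
ee_pos: [0.4462, -0.1436, 0.1589]
tool_rot: [-0.005, 1.0, -0.02, 0.005]
contact_force: [0.6, -0.0, 0.8]
opening: 0.801
```

```bash
python3 -c "
from h import *
go(-.083,0.0008,.02,87.6)
s=snapshot('side');cv2.imwrite('pics/side13.png',s['frame'][:,:,::-1]);print(tinpose(s,[.629,.008,-.03]))
s=snapshot('top');print(tinpose(s,[.629,.008,-.03]))
cv2.imwrite('pics/top13.png',s['frame'][:,:,::-1])
cv2.imwrite('pics/c13.png',cv2.resize(s['frame'][80:240,200:370,::-1],None,fx=3.5,fy=3.5,interpolation=cv2.INTER_CUBIC))"
```

```text
t 14.45 ee [ 0.4462 -0.1436  0.1589] unit [-0.2139 -0.1593] F [ 0.6 -0.   0.8] op 0.8 jawang -92.26 q6 1.04 tz [ 0.01   0.009 -1.   ]
offset [ 0.1301 -0.1584  0.1417] roll 0.14
[]
[(array([ 0.6304929 ,  0.00986913, -0.02377392]), np.float64(0.14036983009325465))]
```

View pics/side13.png

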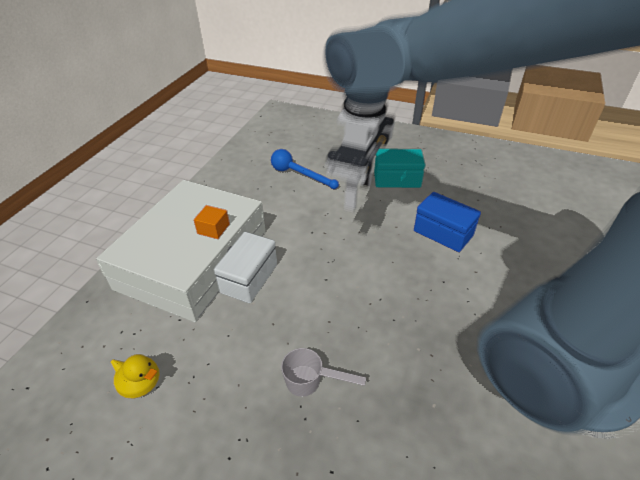

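View pics/c13.png

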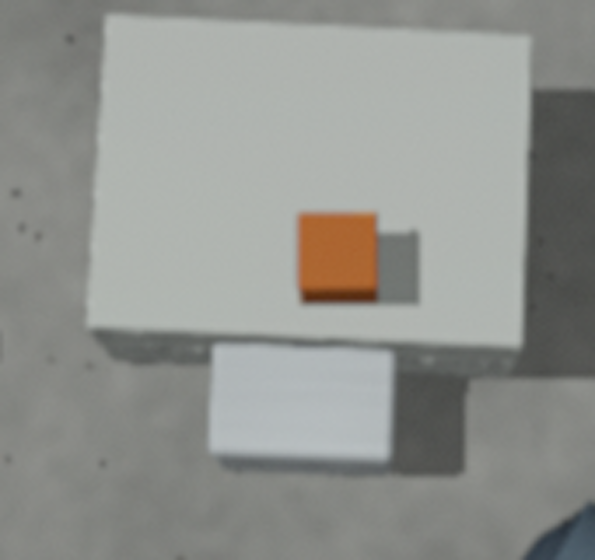

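The drawer front is shut. The tin (245,266 in side view) stands against it, and the bystanders look unmoved. I run one finer check of angle and gap before handing in.

```bash
python3 -c "
from h import *
import glob
for i in range(3): s=snapshot('top')
g=cv2.cvtColor(s['frame'],cv2.COLOR_RGB2GRAY).astype(float)
def edge(c0,c1,r0,r1,sign,z):
    pts=[]
    for c in range(c0,c1):
        d=sign*np.diff(g[r0:r1,c]);i=int(d.argmax());w=d[max(0,i-1):i+2].clip(0);k=np.arange(max(0,i-1),max(0,i-1)+len(w))
        pts.append((c,r0+(w*k).sum()/w.sum()+.5))
    P=tou(ray(s,pts,z));k=np.polyfit(P[:,1],P[:,0],1)
    print('z',z,'slope deg',np.degrees(np.arctan(k[0])).round(2),'x at 0',k[1].round(4),'rms',(P[:,0]-np.polyval(k,P[:,1])).std().round(4))
edge(263,309,176,183,1,.075)   # tin front top edge
edge(263,309,206,215,-1,.075)  # tin rear top edge
edge(230,258,171,180,-1,.094); edge(232,345,171,181,-1,.094)
for x in tinpose(s,[.63,.008,-.04]):print(x,tou(x[0]))
for q in('cup','duck','maraca','block'):
    print(q,[(np.round(r['at'],3).tolist(),round(r['confidence'],2)) for r in look_for(s,q)[:1]])
a=cv2.imread('pics/top0.png')[:,:,::-1].astype(int)
d=np.abs(a-s['frame']).sum(2)
for n,(r0,r1,c0,c1) in dict(cup=(262,330,192,226),duck=(150,190,152,188),mar=(142,232,428,464),block=(138,168,282,310)).items():print(n,'diff',d[r0:r1,c0:c1].mean().round(2))
s=snapshot('side');cv2.imwrite('pics/side14.png',cv2.resize(s['frame'][180:330,150:330,::-1],None,fx=3.6,fy=3.6,interpolation=cv2.INTER_CUBIC))
go(0,0,.1,87.6)
"
```

```text
z 0.075 slope deg 0.2 x at 0 -0.001 rms 0.0003
z 0.075 slope deg -0.16 x at 0 -0.0744 rms 0.0005
z 0.094 slope deg 0.08 x at 0 0.0003 rms 0.0005
z 0.094 slope deg 0.23 x at 0 0.0003 rms 0.0005
(array([ 0.63093725,  0.00950026, -0.04857382]), np.float64(0.3840466315861391)) [[-0.03585754  0.00148752]]
cup [([0.429, 0.186, 0.018], 0.96)]
duck [([0.691, 0.279, 0.044], 0.58)]
maraca [([0.705, -0.362, 0.03], 0.81)]
block [([0.709, -0.012, 0.139], 0.84)]
cup diff 10.42
duck diff 9.92
mar diff 10.27
block diff 10.25
t 15.1 ee [ 0.4447 -0.1407  0.1549] unit [-0.2155 -0.1564] F [-0.8 -0.5 -0.1] op 0.8 jawang -92.26 q6 1.05 tz [ 0.001  0.014 -1.   ]
offset [ 0.2159 -0.1551  0.0573] roll 0.14
```

View pics/side14.png

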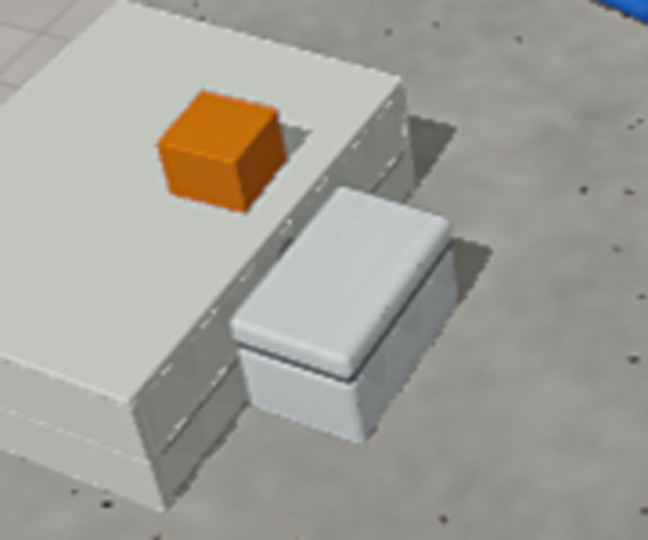

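The tin is flush (about 1 mm or less), parallel within 0.3° and about 1.5 mm off centre. The drawer front is flush with the unit's face, and nothing else moved. I hand in.

```bash
python3 -c "
from cell import ctrl
print(ctrl.sign_off())"
```

```text
the job is handed in; nothing more can be done
None
```

The drawer is shut and the metal tin stands flat against its front as a block. I handed the job in at about 15 s. I slid the tin left along the counter until it was centred on the drawer. I then pushed it from behind with two fingers low down, so the tin itself closed the drawer until the stop, and moved the arm clear.

**Last checks:**
- **Drawer:** its front shows flush with the unit's face.
- **Tin position:** the long side is about 1 mm or less from the front plane, parallel to within about 0.3°, and about 1.5 mm left of centre.
- **Forces:** the highest I read was about 20 N along the push, plus about 15 N vertical, during the final press.
- **Bystanders:** the cup, duck, maraca and block are where they started, to within the few mm the camera can tell.

**What disagreed or failed:**
- **Tin's angle:** whole-tin fits from the top camera differed by about 1.4° between two pictures. The direct edge-line measurements agreed with each other, so I relied on those.
- **Side camera:** its network missed the tin in the last picture I asked it about.
- **Gripper lean:** the gripper drifted about 1° off vertical before the final push. I corrected it in free air so the fingers met the tin low down.

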